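Shut the reference drawer and hold the glass cell in the tester's light path

TASK

First push the fuel tester's open drawer fully home. Then grip the tall stoppered cell by its long frosted faces only (fingers off the clear end windows and the stopper), take it from the rack and hold it upright and centred between the two lenses, so that the light passes through both windows in the part below the fingers. Do not knock the tester with the cell, leave everything else in place, and finish while still holding the cell steady there.

Things in the scene. Friction and masses are not known exactly. Their poses are not given: they have to be found in the camera images.
- tester: Fuel clarity tester, fixed: grey console 200 mm deep (x), 300 mm wide (y), top 68 mm above the bench, ridge 112 mm high along the rear (from x = +65 mm). Origin: centre of its underside, on the bench. +x points from the drawer side to the rear, z up. On the top two lens tubes, 32 mm in diameter, face one another along y across an open gap of 71 mm.
- beam (a point): Midpoint of the light path, midway between the two lenses, 115 mm above the bench and 47 mm above the console top, straight above the tester's origin. Axes as the tester's: the light runs along y. The lens tubes reach 16 mm above this point.
- drawer_front (a point): Centre of the flat outer face of the reference drawer's front panel, which is 110 mm wide, 46 mm high and spans 14 to 60 mm above the bench. It moves with the drawer; axes as the tester's. Push it towards the tester's +x. With the drawer home it lies 106 mm from the tester's origin towards -x.
- drawer (a joint): Opening of the drawer in m: 0 fully home against its stop, 0.075 fully out; slides with about 1.5 N of friction and stays where it is left. It starts open; a grey reference glass already sits in it.
- rack: Grey block 165 x 42 x 26 mm, fixed on the bench, with three slots in a row along its x, 50 mm apart, each 37 x 18 mm and 18 mm deep. Origin: centre of its underside, on the bench.
- cell: Tall stoppered glass cell, 30 to 65 g: 34 mm long (x), 16 mm wide (y), 60 mm high, plus a round white stopper 10 mm in diameter, 9 mm high, on top. Stands in any slot of the rack, long side along the rack, underside 8 mm above the bench. Origin: centre of its underside. The long faces, y = +-8 mm, are frosted: grip across these 16 mm. The small end faces, x = +-17 mm, are the clear windows.
- cell_sight (a point): Point on the cell's axis 18 mm above its underside (42 mm below its glass top), meant to be at the middle of the light path. Axes as the cell's. The clear windows are 12 mm wide and reach from 4 to 56 mm above the underside.
- short_a: Short glass cell without stopper, 34 x 16 x 40 mm, loose in a slot of the rack; leave it. Origin: centre of its underside.
- short_b: Another such short cell, 34 x 16 x 40 mm, loose in a slot of the rack; leave it. Origin: centre of its underside.
- screwdriver: Screwdriver lying on the bench between rack and robot, 190 mm long along its x, 26 mm thick; leave it. Origin: under its middle.
- wrench: Wrench lying on the bench at the left, 180 mm long along its x; leave it. Origin: under its middle.
- hammer: Hammer lying on the bench at the far right, 260 mm long along its x; leave it. Origin: under its middle.
- can: Spray can standing left of the tester, 66 mm in diameter, 190 mm high; leave it. Origin: centre of its underside.
- cup: White open cup standing at the left, 90 mm across, 100 mm high; leave it. Origin: centre of its underside.
Things that resemble listed ones, but are neither listed nor needed, are in the scene too. What is shaped like the cell but turquoise or yellow is not meant.

How it is judged (in metres and radians):
On the way, in this order (a step that is already met when the one before it is completed fails the run):
1. the drawer is fully home, the cell still in the rack (value of joint drawer below 0.004 m and z of cell in the frame of rack below 0.015 m), for 0.2 s.
2. the cell is held by its frosted faces, clear of the rack (z of cell in the frame of rack above 0.03 m and contact force between the fingers and cell_c0 above 2 N), for 0.2 s.
At the end, for the whole second after the job is handed in: Drawer within 4 mm of home; cell held still by its frosted faces, clear of tester and rack; its sight point within 5 mm sideways and 12 mm in height of the light path, within 14 mm along it of the middle; windows facing the lenses within 0.17 rad, upright within 0.15 rad (value of joint drawer below 0.004 m and x of cell_sight in the frame of beam between -0.005 and 0.005 m and y of cell_sight in the frame of beam between -0.014 and 0.014 m and z of cell_sight in the frame of beam between -0.012 and 0.012 m and angle between the x axis of cell and the y axis of beam, either way round below 0.17 rad and angle between cell's own z axis and vertical below 0.15 rad and contact force between the fingers and cell_c0 above 2 N and contact force between cell and tester below 0.1 N and contact force between cell and rack below 0.1 N and linear speed of cell below 0.02 m/s); the arm keeps its last pose, push and grip.
It fails at once if the fingers touch a clear window or the stopper (contact force between the fingers and cell_c1 above 0.5 N or contact force between the fingers and cell_c2 above 0.5 N or contact force between the fingers and cell_c3 above 0.5 N).
It fails at once if the cell knocks against the tester (contact force between cell and tester above 1 N).
It fails at once if another thing is moved by more than 20 mm (distance of any of screwdriver, wrench, hammer, can, cup, short_a, short_b from where it was at the start of the episode above 0.02 m).
It also fails if it takes over 50 s, if anything falls off the work surface, if the arm or the gripper's body presses on something with over 40 N, if the wrist force passes 120 N, or if a joint passes its speed limit or range.

ROBOT

A 6-joint arm with a two-finger parallel gripper is mounted at the origin on the work surface. World frame = base frame: x ahead of the robot, y to its left, z up, the work surface at z = 0. Lengths are in m, angles in degrees, forces in N, time in s.
With the tool pointing down it reaches from about 0.375 to 0.9 m from the base axis. Payload 3.1 kg.
Tool frame: the origin (TCP) lies on the centre line of the jaws, within the pads' length; the fingertips stand 22 mm ahead of it and the grasp point (between the pads) lies 3 mm ahead of it; z points along the fingers, y is the line along which they close (so a half turn about z gives the same grasp; the last joint's range is limited). The gripper opens to 87 mm and grips with 3 to 60 N. Pads are 19 mm wide; open, the fingers measure 117 mm over their backs; the gripper's body (75 mm by 190 mm) begins 51 mm behind the grasp point.
Start: joints at [54.345, 30.224, 82.088, -0, 67.689, -10.227], TCP at [0.268, 0.564, 0.245] pointing down, gripper open.
Joint ranges: [-176.69, 176.69], [-43.24, 126.21], [12.49, 139.97], [-82, 262], [0, 151.66], [-163.58, 163.58]. Speed limits (degrees/s): [159.86, 159.86, 180, 180, 180, 180].

INTERFACE

Orientations are given as a 3x3 rotation matrix whose columns are the frame's x, y, z axes.
In Python, from rig import * gives the robot as it stands.
- The arm moves only by the shell command python3 -m jog 'ROWS'. ROWS is text: rows parted by semicolons, each of 7 numbers parted by spaces: the shift along the tool's x, y, z in mm, then the turn, a rotation vector about the tool's x, y, z in rad, then the finger opening in mm, from 0 to 87. In form: tx ty tz ax ay az fingers; .... A call has 1 to 12 rows; each row shifts and turns the commanded pose from where the row before left it, along the tool's axes as they then stand; what a row does not reach is not made up. A row lasts 1/8 s, in which the tool goes at most 62.5 mm and 10.7 degrees, less where a joint would pass 70% of its speed; a pose out of reach is approached as far as the arm can. A call with a gripper value outside its range is refused whole. The fingers move at their own pace and stop on an object; the grip force is fixed at half the most. Time passes only in rows, so rows that do not move let the fingers close. It gives the time, the measured TCP pose, the force, the opening and the grip force at its end, in the units of the state.
- read_state(): the state, without advancing time (a new reading comes with each control period).
- capture(name): name is "scene" or "side" or "wrist"; returns a dict with "color" (480x640x3 uint8, red, green, blue), "camera_matrix" (3x3 intrinsics, pixels), "R" (3x3) and "t" (3): a world point X has camera coordinates R X + t. Camera axes: x right, y down, z forward; pixel columns grow to the right and rows downward; lengths in m; the calibration is good to about 2 mm. A picture is of the moment at which its call begins. There is no depth.
- hand_in(): hands the job in; it is judged then, once.
Trained networks look in the newest picture that a camera, given by its name, has taken for a name from the list of things; names that differ only in an ending like _2 or _b are one class to them, and where a whole thing is asked for, a point or a joint stands for the part that bears it (a point fixed in the world has none). Each returns a list of dicts, best first, with "conf" (0 to 1); they miss things now and then, are a little off and sometimes report something else, mostly with a low value. They report only what shows in the picture. A call takes as long as a camera call. They do not tell look-alikes from the thing itself.
- find_in(camera, target): "at" ([x, y, z] in m, in world coordinates, good to about 4 mm: the middle of the surface that is visible of it).
- trace(camera, target): "pixels" (480x640 bool, what is visible of it).
- place_of(camera, target): "at" ([x, y, z] in m, in world coordinates, good to about 4 mm: a listed point, or the origin of a listed thing).
The state is a dict: "time_s": time; "joint_positions": joint angles; "qvel": joint speeds; "tau": joint torques, N m; "position": TCP position; "tcp_rot": TCP orientation; "force": force on the tool from outside, world axes, zero at the start; "moment": the same for the moment, N m; "opening": opening from 0.0 (shut) to 1.0 (fully open); "grasp_force": force on a finger pad.
Only numpy, scipy, OpenCV 4.12 (cv2) and the standard library are available. Lean on these libraries where they do the work, as an engineer would, in place of code of your own. Each camera call takes 0.05 s, during which the arm holds its last target. There are 200 camera calls.

## Working session

There is one attempt and no reset: what is moved stays moved. The work goes in short steps, Python scripts to look and compute and a shell command to move; the robot and the scene stay as the last step left them, time stands still between calls to the robot, and variables do not carry over. Pictures are saved under pics/ and viewed, at most 10 in all, crops included, and the job is handed in when it is done.

```bash
mkdir -p pics
cat > h.py <<'E'
from rig import *
import numpy as np, cv2
def snap(c,n):
    d=capture(c); cv2.imwrite(f'pics/{n}.png',d['color'][:,:,::-1]); return d
def px(d,X):
    p=d['camera_matrix']@(d['R']@np.array(X)+d['t']); return p[:2]/p[2]
def ray(d,u,v,z):
    K,R,t=d['camera_matrix'],d['R'],d['t']; o=-R.T@t; r=R.T@np.linalg.solve(K,[u,v,1]); return o+r*(z-o[2])/r[2]
E
python3 - <<'E'
from h import *
np.set_printoptions(precision=4,suppress=True)
for c in('scene','side'):
    d=snap(c,c+'0'); print(c,-d['R'].T@d['t'])
    for n in('tester','beam','drawer_front','rack','cell','short_a','screwdriver'):
        print(n,[(np.round(r['at'],4),round(r['conf'],2),px(d,r['at']).round()) for r in place_of(c,n)])
s=read_state();print(s['position'],s['tcp_rot'],s['time_s'])
E
```

```text
scene [ 1.007  -0.1188  0.9435]
tester [(array([ 0.6539,  0.1196, -0.001 ]), 0.84, array([381., 303.])), (array([ 0.5219,  0.4829, -0.0021]), 0.62, array([501., 221.]))]
beam [(array([0.6513, 0.1224, 0.1157]), 0.74, array([389., 279.])), (array([ 0.5077, -0.288 ,  0.0099]), 0.41, array([190., 287.])), (array([ 0.6465, -0.4423,  0.001 ]), 0.2, array([126., 365.]))]
drawer_front [(array([0.5155, 0.1179, 0.0324]), 0.94, array([363., 245.]))]
rack [(array([ 0.5133, -0.2905, -0.0024]), 0.66, array([191., 292.]))]
cell [(array([ 0.428 , -0.3785, -0.0002]), 0.65, array([149., 269.])), (array([ 0.3715, -0.2741,  0.0028]), 0.64, array([190., 238.])), (array([ 0.4617, -0.301 ,  0.0091]), 0.59, array([182., 271.]))]
short_a [(array([ 0.5086, -0.2875,  0.0104]), 0.73, array([191., 288.])), (array([ 0.5617, -0.2794,  0.0089]), 0.44, array([197., 308.])), (array([ 0.6455, -0.4425, -0.0007]), 0.27, array([126., 364.]))]
screwdriver [(array([ 0.3871, -0.1282, -0.0011]), 0.93, array([250., 231.]))]
side [ 0.4085 -0.9078  1.0006]
tester [(array([0.6521, 0.121 , 0.0039]), 0.72, array([364., 241.]))]
be
[... 229 characters left out ...]
  0.0251]), 0.47, array([311., 368.]))]
rack [(array([ 0.5156, -0.2902, -0.0001]), 0.91, array([334., 369.]))]
cell [(array([ 0.4592, -0.2973,  0.0067]), 0.61, array([310., 372.])), (array([ 0.3765, -0.2759, -0.0009]), 0.61, array([273., 369.])), (array([ 0.5124, -0.2916, -0.0003]), 0.6, array([333., 370.])), (array([ 0.4282, -0.3786, -0.0018]), 0.54, array([299., 409.]))]
short_a [(array([ 0.5594, -0.2812,  0.0073]), 0.7, array([352., 363.])), (array([ 0.5105, -0.2879,  0.0102]), 0.57, array([332., 366.]))]
screwdriver [(array([ 0.3894, -0.127 ,  0.0028]), 0.56, array([276., 316.]))]
[0.2683 0.5645 0.2446] [[-0.9031  0.4294  0.0001]
 [ 0.4294  0.9031  0.0001]
 [-0.      0.0001 -1.    ]] 0.8
```

View pics/scene0.png

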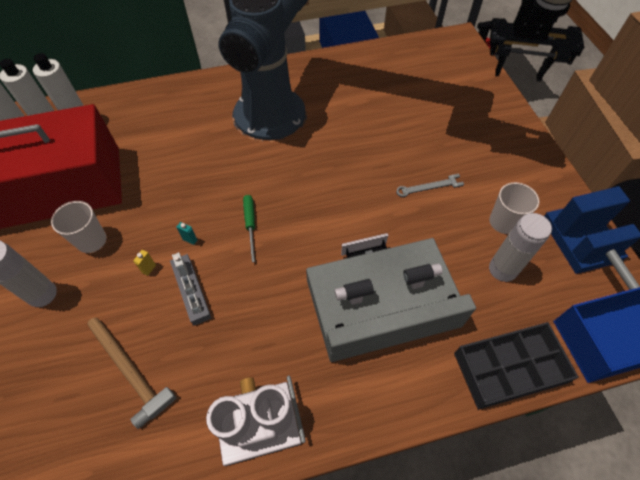

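View pics/side0.png

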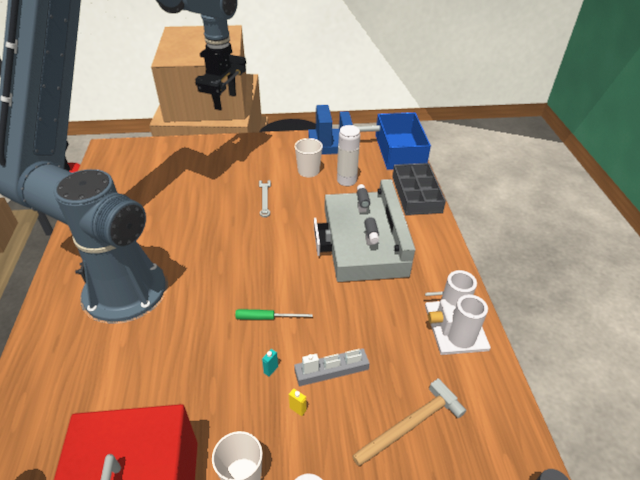

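Run:
```python
from h import *
a=cv2.imread('pics/scene0.png')[190:340,100:250]; b=cv2.imread('pics/side0.png')[280:430,250:400]
cv2.imwrite('pics/crop1.png',np.hstack([cv2.resize(x,(400,400),interpolation=cv2.INTER_CUBIC) for x in(a,b)]))
```

```text
(no output)
```

View pics/crop1.png

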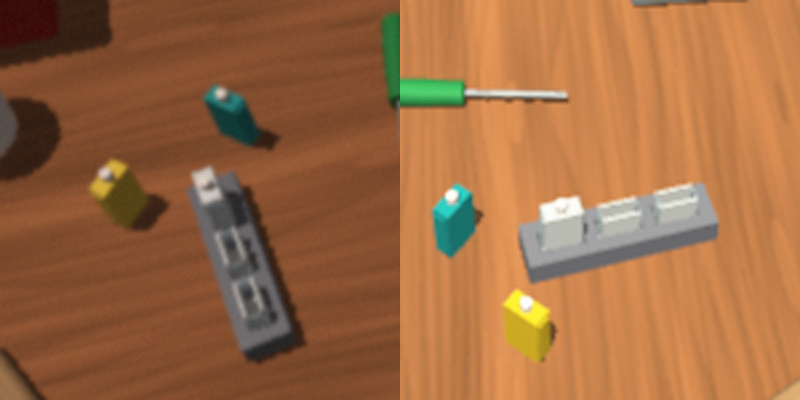

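Candidates for the cell, in scene pixels: white stoppered in the rack (182,260), turquoise (187,233), yellow (145,262). The white one fits: it is tall, has a stopper, stands in the rack's end slot and isn't tinted. The crop confirms this. Next I fit the yaw of the tester and rack by silhouette.

```bash
cat > fit.py <<'E'
from h import *
from scipy.optimize import minimize
B={'tester':[(-.1,.1,-.15,.15,0,.068),(.065,.1,-.15,.15,0,.112)],'rack':[(-.0825,.0825,-.021,.021,0,.026)]}
S=4
def sil(d,n,p):
    m=np.zeros((480*S,640*S),np.uint8);c,s=np.cos(p[2]),np.sin(p[2])
    for a,b,e,f,g,h in B[n]:
        P=np.array([px(d,[p[0]+c*x-s*y,p[1]+s*x+c*y,z]) for x in(a,b) for y in(e,f) for z in(g,h)])
        cv2.fillConvexPoly(m,cv2.convexHull(((P+.5)*S).astype(np.int32)),1)
    return m
D={c:capture(c) for c in('scene','side')}
for n,p0 in(('tester',(.653,.12,.01)),('rack',(.5125,-.2895,.19))):
    M={c:cv2.resize(trace(c,n)[0]['pixels'].astype(np.uint8),None,fx=S,fy=S,interpolation=0) for c in D}
    for cs in(('scene',),('side',),('scene','side')):
        def f(p):
            e=0
            for c in cs:
                s=sil(D[c],n,p); e+=1-(s&M[c]).sum()/(s|M[c]).sum()
            return e
        r=minimize(f,p0,method='Nelder-Mead',options=dict(initial_simplex=np.array(p0)+np.array([[0,0,0],[.01,0,0],[0,.01,0],[0,0,.1]])))
        print(n,cs,r.x.round(4),round(r.fun,3))
E
python3 fit.py
```

```text
tester ('scene',) [0.6535 0.1207 0.0026] 0.067
tester ('side',) [0.6499 0.1244 0.0073] 0.088
tester ('scene', 'side') [0.6516 0.1214 0.0011] 0.168
rack ('scene',) [ 0.5128 -0.2888  0.1757] 0.457
rack ('side',) [ 0.5083 -0.2929  0.1709] 0.375
rack ('scene', 'side') [ 0.5095 -0.2913  0.174 ] 0.882
```

The tester is at about (0.652, 0.121) with yaw near 0, and the rack yaw is about 10°. Now I move to in front of the drawer with the fingers closed.

```bash
python3 -m jog '0 0 0 0 0 -0.148 0;0 0 0 0 0 -0.148 0;0 0 0 0 0 -0.147 0;-22 -49.4 0 0 0 0 0;-22 -49.4 0 0 0 0 0;-22 -49.4 0 0 0 0 0;-22 -49.4 0 0 0 0 0;-22 -49.4 0 0 0 0 0;-22 -49.4 0 0 0 0 0;-22 -49.4 0 0 0 0 0;-22 -49.4 0 0 0 0 0;-22 -49.4 0 0 0 0 0'; python3 -m jog '0 0 50 0 0 0 0;0 0 50 0 0 0 0;0 0 50 0 0 0 0;0 0 50 0 0 0 0;0 0 0 0 0 0 0;0 0 0 0 0 0 0'
```

```text
time_s: 2.6
position: [0.4668, 0.118, 0.2449]
tcp_rot: [[-1.0, 0.001, 0.001], [0.001, 1.0, 0.0], [-0.001, 0.0, -1.0]]
force: [0.2, 0.8, 0.6]
opening: 0.003
grasp_force: 0.0
time_s: 3.35
position: [0.4669, 0.1198, 0.0457]
tcp_rot: [[-1.0, 0.001, 0.002], [0.001, 1.0, 0.0], [-0.002, 0.0, -1.0]]
force: [0.9, 0.0, 0.5]
opening: -0.0
grasp_force: 0.0
```

```bash
python3 -m jog '-12 0 0 0 0 0 0;-12 0 0 0 0 0 0;-8 0 0 0 0 0 0;-6 0 0 0 0 0 0;-6 0 0 0 0 0 0;-6 0 0 0 0 0 0;-5 0 0 0 0 0 0;-4 0 0 0 0 0 0;0 0 0 0 0 0 0';python3 -m jog '-4 0 0 0 0 0 0;-2 0 0 0 0 0 0;0 0 0 0 0 0 0'; python3 -m jog '-2 0 0 0 0 0 0;0 0 0 0 0 0 0'
```

```text
time_s: 4.47
position: [0.5258, 0.1196, 0.0445]
tcp_rot: [[-1.0, 0.001, 0.001], [0.001, 1.0, -0.0], [-0.001, -0.0, -1.0]]
force: [0.4, 0.0, 0.0]
opening: 0.008
grasp_force: 0.0
time_s: 4.85
position: [0.5313, 0.1196, 0.0445]
tcp_rot: [[-1.0, 0.001, 0.0], [0.001, 1.0, -0.0], [-0.0, -0.0, -1.0]]
force: [-0.4, 1.2, -1.3]
opening: 0.005
grasp_force: 0.3
time_s: 5.1
position: [0.5331, 0.1196, 0.0445]
tcp_rot: [[-1.0, 0.001, 0.0], [0.001, 1.0, -0.0], [-0.0, -0.0, -1.0]]
force: [-1.0, 0.1, -0.4]
opening: 0.003
grasp_force: 0.5
```

```bash
python3 -m jog '-2 0 0 0 0 0 0;0 0 0 0 0 0 0'; python3 -m jog '-2 0 0 0 0 0 0;0 0 0 0 0 0 0';  python3 -m jog '-1 0 0 0 0 0 0;0 0 0 0 0 0 0'
python3 - <<'E'
from h import *
for c in('scene','side'):
    snap(c,c+'1'); print([(r['at'],r['conf']) for r in place_of(c,'drawer_front')])
E
```

```text
time_s: 5.35
position: [0.5352, 0.1196, 0.0445]
tcp_rot: [[-1.0, 0.001, 0.0], [0.001, 1.0, 0.0], [-0.0, 0.0, -1.0]]
force: [-1.0, 0.3, -0.9]
opening: 0.005
grasp_force: 0.5
time_s: 5.6
position: [0.5368, 0.1196, 0.0445]
tcp_rot: [[-1.0, 0.001, -0.0], [0.001, 1.0, -0.0], [0.0, -0.0, -1.0]]
force: [-2.1, 0.5, -0.2]
opening: 0.004
grasp_force: 0.9
time_s: 5.85
position: [0.5369, 0.1196, 0.0445]
tcp_rot: [[-1.0, 0.001, -0.002], [0.001, 1.0, -0.0], [0.002, -0.0, -1.0]]
force: [-5.2, -0.2, 2.9]
opening: 0.003
grasp_force: 2.3
[([0.4596, -0.302, 0.0289], 0.34)]
[([0.5499, 0.118, 0.0372], 0.43)]
```

```bash
python3 -m jog '-2 0 0 0 0 0 0;0 0 0 0 0 0 0;0 0 0 0 0 0 0'; python3 -m jog '8 0 0 0 0 0 0;25 0 0 0 0 0 0;30 0 -30 0 0 0 0;0 0 -60 0 0 0 0;0 0 -60 0 0 0 0;0 0 -50 0 0 0 0;0 0 0 0 0 0 0'
python3 - <<'E'
from h import *
for c in('scene','side'):
    d=snap(c,c+'2')
    for n in ('drawer_front','cell'): print(n,[(np.round(r['at'],4),round(r['conf'],2)) for r in place_of(c,n)])
    f=[(x['at'],x['conf']) for x in find_in(c,'cell')]; print(f)
a=cv2.imread('pics/scene2.png')[190:370,270:510]; b=cv2.imread('pics/side2.png')[150:330,270:510]
cv2.imwrite('pics/crop2.png',np.vstack([cv2.resize(x,(400,300),interpolation=cv2.INTER_CUBIC) for x in(a,b)]))
E
```

```text
time_s: 6.42
position: [0.5369, 0.1197, 0.0444]
tcp_rot: [[-1.0, 0.001, -0.006], [0.001, 1.0, -0.0], [0.006, -0.0, -1.0]]
force: [-7.7, -0.4, 5.3]
opening: 0.008
grasp_force: 4.1
time_s: 7.3
position: [0.4815, 0.1198, 0.2493]
tcp_rot: [[-1.0, 0.001, 0.015], [0.001, 1.0, 0.0], [-0.015, 0.0, -1.0]]
force: [0.5, -0.0, 0.2]
opening: 0.006
grasp_force: 0.0
drawer_front [(array([0.5502, 0.1186, 0.0345]), 0.54), (array([ 0.6466, -0.4416, -0.0012]), 0.4)]
cell [(array([ 0.4274, -0.3808,  0.0015]), 0.75), (array([ 0.3712, -0.2754,  0.0007]), 0.71), (array([ 0.4622, -0.3015,  0.0097]), 0.57)]
[([0.4349, -0.3777, 0.043], 0.74), ([0.3801, -0.2715, 0.0439], 0.68), ([0.4737, -0.2995, 0.0664], 0.63)]
drawer_front [(array([0.5452, 0.1218, 0.0379]), 0.56), (array([ 3.713e-01,  3.428e-01, -2.000e-04]), 0.19)]
cell [(array([ 0.375 , -0.2772, -0.0004]), 0.68), (array([ 0.4605, -0.2989,  0.0061]), 0.62), (array([ 4.237e-01, -3.779e-01, -3.000e-04]), 0.62), (array([ 3.702e-01,  3.425e-01, -1.000e-04]), 0.38)]
[([0.4233, -0.3822, 0.0444], 0.82), ([0.3764, -0.286, 0.0404], 0.69), ([0.4609, -0.307, 0.057], 0.66)]
```

View pics/crop2.png

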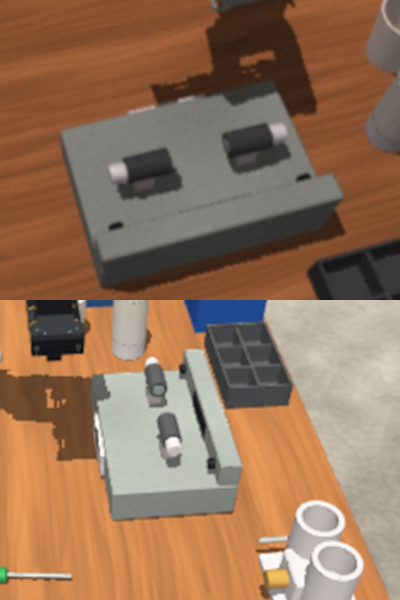

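The drawer is shut: the picture shows the panel against the console. Next is the view above the cell.

```bash
python3 -m jog '2.6 -52.4 0 0 0.015 0 60;2.6 -52.4 0 0 0 0 60;2.6 -52.4 0 0 0 0 60;2.6 -52.4 0 0 0 0 60;2.6 -52.4 0 0 0 0 60;2.6 -52.4 0 0 0 0 60;2.6 -52.4 0 0 0 0 60;2.6 -52.4 0 0 0 0 60;0 0 20 0 0 -0.18 60;0 0 20 0 0 0 60;0 0 0 0 0 0 60;0 0 0 0 0 0 60'
python3 - <<'E'
from h import *
d=snap('wrist','w1'); print(-d['R'].T@d['t'],d['R'])
for n in('cell','rack','short_a'): print(n,[(np.round(r['at'],4),round(r['conf'],2),px(d,r['at']).round()) for r in place_of('wrist',n)])
s=read_state();print(s['position'],px(d,s['position']+s['tcp_rot'][:,2]*.022 if hasattr(s['tcp_rot'],'shape') else s['position']))
E
```

```text
time_s: 9.2
position: [0.4555, -0.2996, 0.2049]
tcp_rot: [[-0.984, -0.178, -0.015], [-0.178, 0.984, -0.0], [0.015, 0.003, -1.0]]
force: [-0.2, -0.2, 0.8]
opening: 0.688
grasp_force: 0.0
[ 0.38732554 -0.31155554  0.34479347] [[-0.17793875  0.9840374   0.00286151]
 [ 0.95300917  0.17160209  0.24965224]
 [ 0.2451761   0.04714986 -0.96833133]]
cell [(array([ 0.3658, -0.2767,  0.0009]), 0.93, array([360., 134.])), (array([ 0.4282, -0.3807, -0.0037]), 0.74, array([245., 179.])), (array([ 0.4645, -0.2947,  0.0097]), 0.64, array([323., 231.])), (array([ 0.4577, -0.3009,  0.0285]), 0.42, array([318., 228.]))]
rack [(array([ 0.5108, -0.2891, -0.0031]), 0.7, array([320., 271.]))]
short_a [(array([ 0.5096, -0.2935,  0.0083]), 0.67, array([316., 273.]))]
[ 0.45570681 -0.29965811  0.20562933] [319.15467579 291.2397215 ]
```

View pics/w1.png

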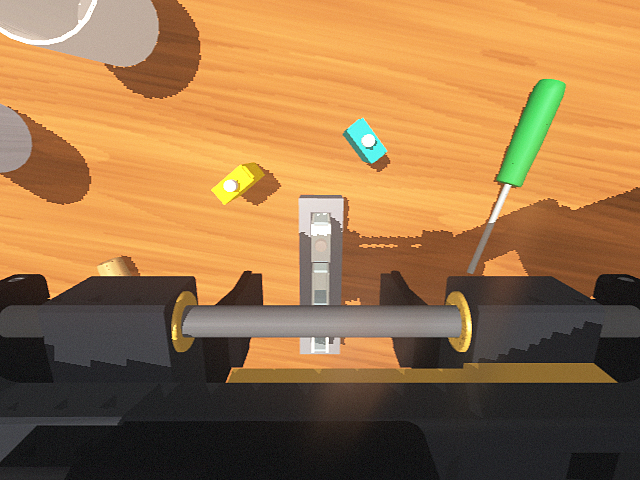

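The rack runs along the picture's columns, with rims at u≈299 to 344 at the top and 300 to 339 at the bottom. The cell is at about (320,240) and nearly centred between the jaws. I'll undo the tilt and measure precisely.

```bash
python3 -m jog '0 0 0 0 -0.015 0 60;0 0 0 0 0 0 60;0 0 0 0 0 0 60'
python3 - <<'E'
from h import *
d=snap('wrist','w2'); a=cv2.imread('pics/w2.png')[185:365,270:370]
b=cv2.resize(a,None,fx=3.3,fy=3.3,interpolation=cv2.INTER_CUBIC); cv2.imwrite('pics/w2c.png',b)
g=a.astype(int).sum(2)
hsv=cv2.cvtColor(a,cv2.COLOR_BGR2HSV); m=hsv[:,:,1]<90
for v in range(10,170,8):
    u=np.where(m[v])[0]; 
    if len(u): print(v+185,u.min()+270,u.max()+270,[ (ray(d,x,v+185,.026)*1000).round(1)[:2] for x in(u.min()+269.5,u.max()+270.5)])
s=read_state();print(s['position'],s['tcp_rot'])
E
```

```text
time_s: 9.78
position: [0.4552, -0.2995, 0.205]
tcp_rot: [[-0.984, -0.178, -0.0], [-0.178, 0.984, 0.002], [-0.0, 0.002, -1.0]]
force: [-0.4, 0.3, -0.2]
opening: 0.688
grasp_force: 0.0
195 299 342 [array([ 432.9, -323.4]), array([ 425.6, -283.2])]
203 298 343 [array([ 440.4, -323.2]), array([ 432.8, -280.8])]
211 298 343 [array([ 447.9, -322. ]), array([ 440.3, -279.4])]
219 298 342 [array([ 455.5, -320.7]), array([ 448. , -278.8])]
227 299 341 [array([ 463. , -318.5]), array([ 455.8, -278.2])]
235 299 341 [array([ 470.8, -317.3]), array([ 463.5, -276.7])]
243 299 341 [array([ 478.7, -316. ]), array([ 471.4, -275.2])]
251 300 341 [array([ 486.5, -313.7]), array([ 479.3, -273.6])]
259 300 341 [array([ 494.6, -312.4]), array([ 487.3, -272. ])]
267 300 341 [array([ 502.8, -311.1]), array([ 495.5, -270.4])]
275 300 341 [array([ 511.1, -309.7]), array([ 503.7, -268.8])]
283 300 340 [array([ 519.5, -308.3]), array([ 512.3, -268.1])]
291 300 340 [array([ 528., -307.]), array([ 520.7, -266.4])]
299 300 340 [array([ 536.6, -305.5]), array([ 529.3, -264.8])]
307 270 369 [array([ 550.8, -334.1]), array([ 532.8, -234. ])]
315 270 369 [array([ 559.7, -332.9]), array([ 541.6, -232.1])]
323 270 369 [array([ 568.7, -331.6]), array([ 550.5, -230.1])]
331 270 369 [array([ 577.8, -330.3]), array([ 559.6, -228.1])]
339 300 339 [array([ 581.6, -298.2]), array([ 574.2, -257. ])]
347 300 339 [array([ 591. , -296.7]), array([ 583.6, -255.2])]
[ 0.45522036 -0.29953493  0.20491366] [[-9.84002221e-01 -1.78156146e-01 -1.29847461e-04]
 [-1.78155888e-01  9.83998922e-01  2.56933535e-03]
 [-3.29973121e-04  2.55136478e-03 -9.99996691e-01]]
```

View pics/w2c.png

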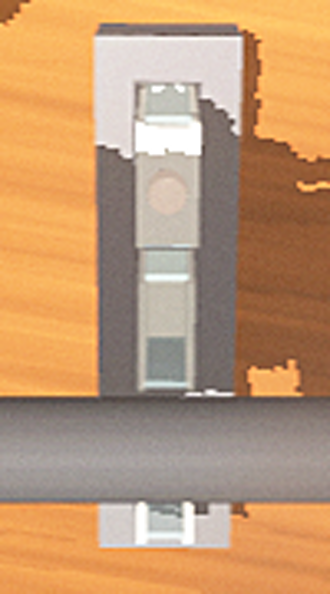

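Run:
```python
from h import *
d=capture('wrist')
s=read_state();R=np.array(s['tcp_rot']);p=np.array(s['position'])
for n,u,v,z in(('stopper',320.9,243.8,.077),('topA',320.9,231.4,.068),('topB',320.9,259.8,.068),('rackA',320.8,203,.026),('rackB',320,347,.026)):
    X=ray(d,u-.3,v,z); print(n,X.round(4),((X-p)@R*1000).round(1))
# cross-check: scene
for c,o in(('scene',(100,190)),('side',(250,280))):
    dd=capture(c); print(c,px(dd,[.462,-.299,.077]))
```

```text
stopper [ 0.4612 -0.2976  0.077 ] [ -6.1   0.5 127.9]
topA [ 0.4532 -0.299   0.068 ] [  2.    0.5 136.9]
topB [ 0.4776 -0.2946  0.068 ] [-22.9   0.5 136.9]
rackA [ 0.4367 -0.302   0.026 ] [ 18.8   0.4 178.9]
rackB [ 0.5872 -0.2757  0.026 ] [-134.    -0.6  178.9]
scene [175.28605088 257.1415786 ]
side [310.99263385 355.27999285]
```

The shaded part and the sunlit strip together make up the glass top, whose length comes out at 34 mm. The stopper is at (321,244), so the cell centre is at tool offset (-6, +0.5). Now I descend and grip.

```bash
python3 -m jog '-6 0.5 0 0 0 0.008 60;0 0 30 0 0 0 60;0 0 40 0 0 0 60;0 0 40 0 0 0 60;0 0 20 0 0 0 60;0 0 11 0 0 0 60;0 0 0 0 0 0 60;0 0 0 0 0 0 60'; python3 -m jog '0 0 0 0 0 0 12;0 0 0 0 0 0 12;0 0 0 0 0 0 12;0 0 0 0 0 0 12;0 0 0 0 0 0 12;0 0 0 0 0 0 12;0 0 0 0 0 0 12;0 0 0 0 0 0 12'
```

```text
time_s: 10.98
position: [0.4617, -0.2981, 0.0647]
tcp_rot: [[-0.985, -0.17, 0.001], [-0.17, 0.985, 0.001], [-0.001, 0.001, -1.0]]
force: [-0.1, 1.0, -0.4]
opening: 0.693
grasp_force: 0.0
time_s: 11.98
position: [0.4611, -0.2976, 0.0638]
tcp_rot: [[-0.985, -0.17, -0.0], [-0.17, 0.985, 0.003], [-0.0, 0.003, -1.0]]
force: [0.5, -0.5, -0.7]
opening: 0.184
grasp_force: 30.0
```

```bash
python3 -m jog '0 0 -5 0 0 0 12;0 0 -15 0 0 0 12;0 0 -20 0 0 0 12;0 0 -30 0 0 0 12;0 0 -35 0 0 0 12;0 0 -35 0 0 0 12;0 0 -30 0 0 0 12;0 0 -20 0 0 0 12;0 0 0 0 0 0 12;0 0 0 0 0 0 12'
python3 - <<'E'
from h import *
d=snap('wrist','w3');cv2.imwrite('pics/w3.png',cv2.imread('pics/w3.png')[180:420,200:440])
for c in('scene','side'):
    capture(c)
    for n in('cell','short_a'):print(c,n,[(np.round(r['at'],4),round(r['conf'],2)) for r in place_of(c,n)])
print(read_state()['position'])
E
```

```text
time_s: 13.22
position: [0.4604, -0.2973, 0.2535]
tcp_rot: [[-0.985, -0.17, -0.001], [-0.17, 0.985, 0.004], [0.001, 0.004, -1.0]]
force: [0.4, -0.5, -0.5]
opening: 0.177
grasp_force: 30.0
scene cell [(array([ 0.3697, -0.2745,  0.0004]), 0.8), (array([ 0.4614, -0.3006,  0.1962]), 0.77), (array([ 4.299e-01, -3.803e-01, -1.000e-04]), 0.66), (array([0.5496, 0.1178, 0.0363]), 0.45)]
scene short_a [(array([ 0.5067, -0.2867,  0.0113]), 0.72), (array([ 0.5588, -0.2772,  0.0087]), 0.57)]
side cell [(array([ 0.4246, -0.3766, -0.0029]), 0.91), (array([ 0.376 , -0.2762,  0.001 ]), 0.61)]
side short_a [(array([ 0.5615, -0.2788,  0.0078]), 0.66), (array([ 0.5101, -0.2902,  0.0064]), 0.58)]
[ 0.46089328 -0.29791351  0.25317627]
```

View pics/w3.png

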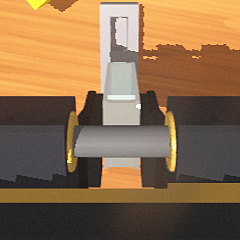

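The cell is held squarely and the short cells stayed put. Now I rotate it and move it over the tester.

```bash
python3 -m jog '0 0 0 0 0 0.1 12;0 0 0 0 0 0.17 12;0 0 0 0 0 0.18 12;0 0 0 0 0 0.18 12;0 0 0 0 0 0.18 12;0 0 0 0 0 0.18 12;0 0 0 0 0 0.18 12;0 0 0 0 0 0.18 12;0 0 0 0 0 0.18 12;0 0 0 0 0 0.16 12;0 0 0 0 0 0.052 12;0 0 0 0 0 0 12' ; python3 -m jog '20 9 0 0 0 0 12;40 18 0 0 0 0 12;45 20.5 0 0 0 0 12;45 20.5 0 0 0 0 12;45 20.5 0 0 0 0 12;45 20.5 0 0 0 0 12;45 20.5 0 0 0 0 12;45 20.5 0 0 0 0 12;40 18.5 0 0 0 0 12;30 13.5 0 0 0 0 12;18.5 9 0 0 0 0 12;0 0 0 0 0 0 12'
```

```text
time_s: 15.08
position: [0.461, -0.298, 0.2536]
tcp_rot: [[-0.001, 1.0, -0.001], [1.0, 0.001, 0.003], [0.003, -0.001, -1.0]]
force: [-0.7, -0.8, -0.1]
opening: 0.179
grasp_force: 30.0
time_s: 16.58
position: [0.6522, 0.1212, 0.2545]
tcp_rot: [[-0.002, 1.0, -0.001], [1.0, 0.002, 0.002], [0.002, -0.001, -1.0]]
force: [-0.9, 0.5, -0.2]
opening: 0.181
grasp_force: 30.0
```

Run:
```python
from h import *
d=snap('wrist','w4')
for c in('wrist','scene','side'):
    if c!='wrist': capture(c)
    for n in('beam','tester','cell_sight'): print(c,n,[(np.round(r['at'],4),round(r['conf'],2)) for r in place_of(c,n)])
for X in([.652,.121+.0355,.131],[.652,.121+.08,.131],[.652,.121-.0355,.131],[.652,.121-.08,.131],[.636,.1565,.115],[.668,.1565,.115],[.717,.121,.112]): print(X,px(d,X).round(1))
```

```text
wrist beam [(array([0.6501, 0.1181, 0.1148]), 0.94)]
wrist tester [(array([ 0.6552,  0.123 , -0.0027]), 0.84)]
wrist cell_sight [(array([0.6479, 0.119 , 0.2189]), 0.71)]
scene beam [(array([0.6549, 0.1191, 0.1169]), 0.92)]
scene tester [(array([0.6527, 0.1162, 0.0019]), 0.61)]
scene cell_sight [(array([ 0.3729, -0.2745,  0.0158]), 0.54), (array([0.6505, 0.1203, 0.2173]), 0.41)]
side beam [(array([0.6636, 0.1214, 0.1187]), 0.9)]
side tester [(array([0.6528, 0.1202, 0.003 ]), 0.88)]
side cell_sight [(array([0.652 , 0.1209, 0.2209]), 0.65), (array([ 0.3721, -0.2783,  0.0148]), 0.62), (array([ 0.4249, -0.383 ,  0.0178]), 0.53)]
[0.652, 0.1565, 0.131] [320.  196.1]
[0.652, 0.201, 0.131] [320.1 135.6]
[0.652, 0.08549999999999999, 0.131] [319.9 282.2]
[0.652, 0.040999999999999995, 0.131] [319.9 330.7]
[0.636, 0.1565, 0.115] [300.4 193.3]
[0.668, 0.1565, 0.115] [339.8 193.3]
[0.717, 0.121, 0.112] [396.7 234.8]
```

View pics/w4.png

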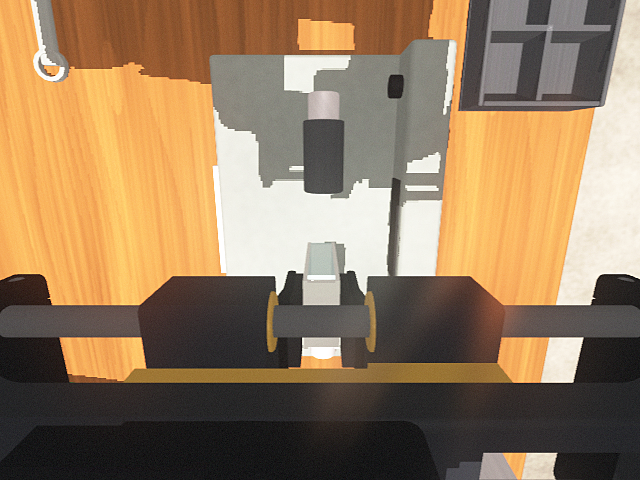

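The lens tube is centred at about u=323.5 (predicted 320), so the beam lies roughly 2.5 mm further along +x. I'll measure the edges of the tube and cell more exactly.

Run:
```python
from h import *
d=capture('wrist'); g=cv2.cvtColor(d['color'],cv2.COLOR_RGB2GRAY).astype(float)
s=read_state();p=np.array(s['position']);print(p)
for v in(130,150,170,185):
    r=np.diff(cv2.GaussianBlur(g,(3,3),0)[v]); print(v,295+np.argmin(r[295:315])+.5,332+np.argmax(r[332:352])+.5)
c=d['color'][235:285,290:355]; print(px(d,p+[0,.017,-.056]),px(d,p+[0,.017,.004]),px(d,p+[-.008,.017,-.056]),px(d,p+[.008,.017,-.056]))
print(px(d,p+[-.008,.017,.004]),px(d,p+[.008,.017,.004]))
for v in(246,252,258,264,270): print(v,g[v,298:350].astype(int).tolist())
print(px(d,[.636,.1765,.115]),px(d,[.668,.1765,.115]))
```

```text
[0.65203586 0.1202661  0.25495586]
130 302.5 343.5
150 303.5 343.5
170 303.5 342.5
185 303.5 342.5
[319.86327792 242.95365016] [319.36694414 281.82052529] [306.34718886 242.96282714] [333.38013663 242.94447266]
[300.44869174 281.83182136] [338.2867044  281.80922831]
246 [240, 241, 240, 241, 241, 241, 241, 244, 242, 219, 185, 190, 187, 190, 193, 194, 198, 195, 192, 195, 195, 193, 194, 194, 193, 194, 194, 199, 192, 193, 193, 194, 196, 189, 184, 192, 183, 154, 134, 144, 145, 145, 148, 147, 142, 142, 133, 115, 224, 247, 243, 243]
252 [241, 240, 241, 243, 242, 241, 243, 245, 224, 180, 187, 185, 185, 191, 197, 191, 193, 195, 192, 190, 193, 195, 193, 193, 193, 193, 191, 190, 193, 193, 193, 194, 196, 184, 182, 188, 191, 184, 156, 141, 150, 143, 142, 143, 146, 139, 140, 125, 229, 247, 243, 242]
258 [239, 239, 239, 242, 242, 240, 244, 232, 192, 189, 190, 180, 179, 187, 193, 190, 193, 189, 197, 190, 191, 192, 196, 194, 191, 193, 188, 190, 194, 190, 194, 192, 193, 180, 177, 184, 190, 195, 173, 150, 140, 136, 144, 137, 141, 135, 126, 225, 246, 242, 242, 239]
264 [239, 242, 241, 244, 241, 245, 233, 190, 185, 191, 186, 176, 178, 189, 190, 194, 197, 191, 195, 196, 191, 189, 193, 194, 192, 192, 193, 192, 192, 188, 191, 192, 190, 177, 174, 177, 184, 188, 186, 179, 145, 135, 139, 142, 137, 140, 123, 222, 245, 241, 241, 241]
270 [241, 241, 243, 242, 243, 245, 210, 181, 184, 189, 174, 175, 178, 187, 192, 190, 189, 189, 194, 191, 193, 194, 193, 190, 195, 192, 191, 193, 193, 192, 190, 194, 190, 181, 173, 177, 183, 188, 188, 191, 166, 142, 136, 138, 136, 120, 234, 255, 253, 255, 251, 176]
[300.06650721 166.90541212] [340.14437766 166.87177926]
```

```bash
python3 -m jog '1 2.2 0 0 0 0 12;0 0 10 0 0 0 12;0 0 20 0 0 0 12;0 0 20 0 0 0 12;0 0 18 0 0 0 12;0 0 14 0 0 0 12;0 0 10 0 0 0 12;0 0 6 0 0 0 12;0 0 3 0 0 0 12;0 0 0 0 0 0 12;0 0 0 0 0 0 12'
python3 - <<'E'
from h import *
for c in('scene','side','wrist'):
    d=snap(c,c+'5')
    for n in('beam','cell_sight','drawer_front'): print(c,n,[(np.round(r['at'],4),round(r['conf'],2)) for r in place_of(c,n)[:2]])
a=cv2.imread('pics/scene5.png')[220:340,310:470]; b=cv2.imread('pics/side5.png')[160:280,300:460]
cv2.imwrite('pics/crop5.png',np.hstack([cv2.resize(x,(400,300),interpolation=cv2.INTER_CUBIC) for x in(a,b)]))
E
```

```text
time_s: 18.6
position: [0.6546, 0.1217, 0.1545]
tcp_rot: [[0.0, 1.0, 0.001], [1.0, -0.0, 0.003], [0.003, 0.001, -1.0]]
force: [-0.3, -0.8, -0.5]
opening: 0.179
grasp_force: 30.0
scene beam [(array([0.6501, 0.1191, 0.1165]), 0.74), (array([ 0.6456,  0.4229, -0.0039]), 0.2)]
scene cell_sight [(array([ 0.4235, -0.3782,  0.0197]), 0.88), (array([0.651 , 0.1225, 0.1185]), 0.62)]
scene drawer_front [(array([0.549 , 0.1183, 0.0325]), 0.46)]
side beam [(array([0.6587, 0.1212, 0.1202]), 0.58)]
side cell_sight [(array([ 0.4249, -0.3816,  0.0201]), 0.93), (array([ 0.373 , -0.2755,  0.0155]), 0.68)]
side drawer_front [(array([0.5475, 0.1193, 0.0386]), 0.52)]
wrist beam []
wrist cell_sight [(array([0.652 , 0.1225, 0.1146]), 0.75)]
wrist drawer_front [(array([0.5485, 0.1189, 0.0375]), 0.71)]
```

View pics/crop5.png

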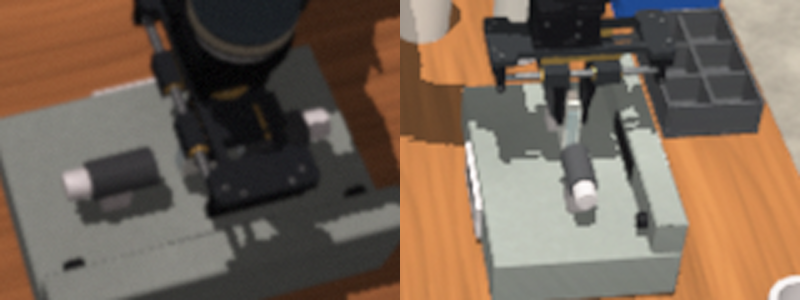

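View pics/wrist5.png

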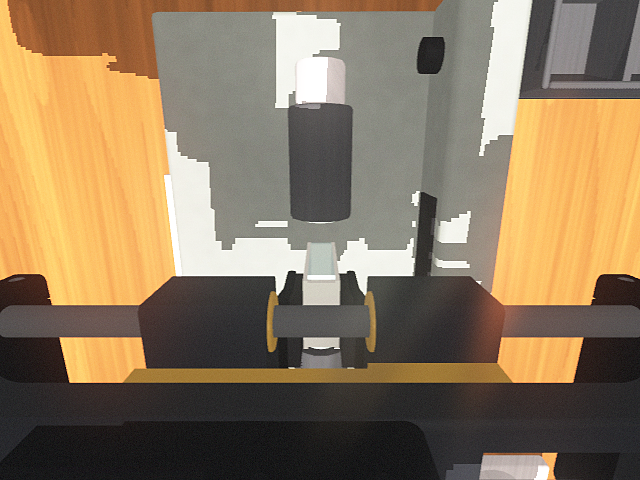

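Side crop: the cell is in line with the tubes. Wrist view: near tube at u≈289–352 (centre 320.5), cell at u≈321, and clear of the tube end (v≈220 against 243). The drawer is home, so I hand in.

```bash
python3 -m jog '0 0 0 0 0 0 12;0 0 0 0 0 0 12;0 0 0 0 0 0 12'; python3 -c "
from rig import *
print(hand_in())"
```

```text
time_s: 19.58
position: [0.6542, 0.1217, 0.1539]
tcp_rot: [[-0.0, 1.0, -0.0], [1.0, 0.0, 0.003], [0.003, -0.0, -1.0]]
force: [0.2, 0.1, -1.2]
opening: 0.181
grasp_force: 30.0
the job is handed in; nothing more can be done
None
```

The job is handed in at about 19.6 s: the drawer is fully home, and the cell is held by its frosted faces, upright and centred between the lenses by the camera check; the hand-in call gave no verdict.

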